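# Lay out the job kit on its marked pads

## Robot

A 6-joint arm with a two-finger parallel gripper is mounted at the origin on a cart in front of the work surface, level with it; the furniture and walls round the work are solid. World frame = base frame: x ahead of the robot, y to its left, z up, the work surface at z = 0. Lengths are in m, angles in rad, forces in N, time in s.
With the tool pointing down it reaches from about 0.3 to 0.825 m from the base axis. Payload 5.4 kg.
Tool frame: the origin (TCP) lies between the finger pads; the fingertips stand 17 mm ahead of it and the grasp point (between the pads) lies 2 mm behind it; z points along the fingers, y is the line along which they close (so a half turn about z gives the same grasp; the last joint's range is limited). The gripper opens to 92 mm and grips with 3 to 60 N. Pads are 20 mm wide; open, the fingers measure 128 mm over their backs; the gripper's body (75 mm by 189 mm) begins 69 mm behind the grasp point.
Start: joints at [1.038, 0.158, 1.597, -0, 1.386, -0.21], TCP at [0.182, 0.545, 0.232] pointing down, gripper open.
Joint ranges: [-2.91, 2.91], [-0.94, 2.29], [0.18, 2.7], [-1.29, 4.43], [0.17, 2.64], [-3, 3]. Speed limits (rad/s): [2.57, 2.57, 3.14, 3.14, 3.14, 3.14].

## Interface

Orientations are given as [roll, pitch, yaw] about the fixed x, y, z axes, in that order (R = Rz(yaw) Ry(pitch) Rx(roll)).
In Python, from bench import bot gives the robot as it stands. Calls block until the motion is done:
- bot.movep(position, orientation): joint-space move of the TCP to a pose.
- bot.movel(position, frame=None, feed=0.15): straight line of the TCP; frame=None keeps the orientation; feed is the mean speed in m/s.
- bot.move_j(angles): joint-space move.
- bot.set_gripper(opening): finger opening in m; the grip force is fixed at half the most; returns when the fingers have stopped.
- bot.hold(seconds).
- bot.ik(position, orientation): joint angles nearest the present ones, or None.
- bot.snapshot(name): name is "scene" or "side" or "wrist"; returns (picture, depth): 420x560x3 uint8, red, green, blue; 420x560 float32, m along the optical axis (not along the pixel's ray), 0 where there is no reading.
- bot.camera_info(name): a dict with "mtx" (3x3 intrinsics, pixels), "k1" (the pictures are not rectified: a ray, as slopes to the right and down, at radius r is drawn at 1 + k1 r^2 times it, then the intrinsics apply), "R" (3x3) and "t" (3): a world point X has camera coordinates R X + t. Camera axes: x right, y down, z forward; pixel columns grow to the right and rows downward; lengths in m; the calibration is good to about 2 mm. A picture is of the moment at which its call begins: read the wrist's pose just before it. camera_info takes no time and is no camera call; for the wrist camera it gives the pose at the moment of the call.
A pose or a line that the arm cannot do raises bot.IKError and nothing moves.
- bot.job_done(): hands the job in; it is judged then, once.
Trained networks look in the newest picture that a camera, given by its name, has taken for a name from the list of things; names that differ only in an ending like _2 or _b are one class to them, and where a whole thing is asked for, a point or a joint stands for the part that bears it (a point fixed in the world has none). Each returns a list of dicts, best first, with "conf" (0 to 1); they miss things now and then, are a little off and sometimes report something else, mostly with a low value. They report only what shows in the picture. A call takes as long as a camera call.
- bot.trace(camera, name): "mask" (420x560 bool, what is visible of it) and "box" ([left, top, right, bottom] in pixels, round what is visible of it).
Readings, each from a call of its own:
- bot.read_t(): time.
- bot.read_joint_positions(): joint angles.
- bot.read_qd(): joint speeds.
- bot.read_tau(): joint torques, N m.
- bot.read_tcp_pos(): TCP position.
- bot.read_ee_rot(): TCP orientation.
- bot.read_contact_force(): force on the tool from outside, world axes, zero at the start.
- bot.read_ft_torque(): the same for the moment, N m.
- bot.read_grip_width(): finger opening in m.
- bot.read_grip_force(): force on a finger pad.
Only numpy, scipy, OpenCV 4.12 (cv2) and the standard library are available. Lean on these libraries where they do the work, as an engineer would, in place of code of your own. Each camera call takes 0.05 s, during which the arm holds its last target. There are 200 camera calls.

## Task

Lay out the kit for the next repair: put the tape measure, the centre punch, the brown spacer and the big rusty nut each on the black pad whose yellow mark has its shape, centred on the mark, with the tape measure and the punch lengthwise along theirs (either way round). Leave each as it stands or lies now, the tape measure and the spacer upright and the punch and nut flat. Leave the brass bolt and the small bright nut where they are.

Things in the scene. Friction and masses are not known exactly. Their poses are not given: they have to be found in the camera images.
- tape: yellow pocket tape measure standing upright on its edge as in use, 36 mm wide (own x), 78 mm long (own y, including the short tape tongue at the -y end), 60 mm high; the case to grip across its 36 mm width reaches from y = -27 to +39 mm. Origin: centre of the underside, on the bench. z is up. About 0.2 kg.
- punch: dull steel centre punch lying flat, 12 mm thick and wide (own x), 112 mm long (own y), the point at the -y end; the part to grip across reaches from y = -44 to +56 mm. Origin: under the middle of its length, at bench level. About 0.1 kg.
- spacer: turned rusty-brown steel spacer with a narrower waist, standing on end, 34 mm in diameter and 54 mm high. Origin: centre of the underside. About 0.2 kg.
- big_nut: big rusty hex nut lying flat, 34 mm along own x (grip it across this width), 36 mm along own y, 16 mm high, with a hole through it. Origin: centre of the underside. About 0.07 kg.
- pad_tape: black rubber pad fixed to the bench, 122 x 70 x 4 mm, its long side along its own x axis; painted flat on its middle is a yellow oblong 84 x 42 mm with rounded corners, its length along x. Origin: centre of the pad's underside, so its top is 4 mm above the origin; the mark is centred over the origin.
- pad_punch: black rubber pad fixed to the bench, 122 x 70 x 4 mm, its long side along its own x axis; painted flat on its middle is a narrow yellow bar 116 x 16 mm, its length along x. Origin: centre of the pad's underside, so its top is 4 mm above the origin; the mark is centred over the origin.
- pad_spacer: black rubber pad fixed to the bench, 122 x 70 x 4 mm, its long side along its own x axis; painted flat on its middle is a plain yellow disc 40 mm in diameter. Origin: centre of the pad's underside, so its top is 4 mm above the origin; the mark is centred over the origin.
- pad_nut: black rubber pad fixed to the bench, 122 x 70 x 4 mm, its long side along its own x axis; painted flat on its middle is a yellow hexagon 50 mm across the corners with a black round middle of 22 mm. Origin: centre of the pad's underside, so its top is 4 mm above the origin; the mark is centred over the origin.
- brass_bolt: yellow-brass bolt lying on the bench, 42 x 50 x 17 mm over all, loose; a bystander, to be left alone. Origin: under its middle, at bench level. (It and the small nut lie between the work and the fixed red toolbox, which stands 203 mm high at the back left, from x = 0.57 to 0.81 and y = 0.12 to 0.56 m: carry things over the bench in front of it or above it.)
- small_nut: small bright hex nut, 20 x 19 x 9 mm, loose; a bystander, to be left alone. Origin: centre of the underside.

How it is judged:
At the end, for the whole second after the job is handed in: Tape measure, punch, spacer and big nut each rest on their own pad, at rest and let go, within 14 mm of the middle of its mark and tilted less than 0.15 rad; tape measure and punch lie along the length of their marks within 0.25 rad, either way round (horizontal distance between tape and pad_tape below 0.014 m and z of tape in the frame of pad_tape between 0 and 0.009 m and angle between each of tape, punch, spacer, big_nut's own z axis and vertical below 0.15 rad and linear speed of each of tape, punch, spacer, big_nut below 0.02 m/s and angle between the y axis of tape and the x axis of pad_tape, either way round below 0.25 rad and horizontal distance between punch and pad_punch below 0.014 m and z of punch in the frame of pad_punch between 0 and 0.009 m and angle between the y axis of punch and the x axis of pad_punch, either way round below 0.25 rad and horizontal distance between spacer and pad_spacer below 0.014 m and z of spacer in the frame of pad_spacer between 0 and 0.009 m and horizontal distance between big_nut and pad_nut below 0.014 m and z of big_nut in the frame of pad_nut between 0 and 0.009 m); the robot touches nothing.
It fails at once if the brass bolt is pushed more than 30 mm from where it was (distance of brass_bolt from where it was at the start of the episode above 0.03 m).
It fails at once if the small bright nut is pushed more than 30 mm from where it was (distance of small_nut from where it was at the start of the episode above 0.03 m).
It also fails if it takes over 101 s, if anything falls off the work surface, if the arm or the gripper's body presses on something with over 40 N, if the wrist force passes 120 N, or if a joint passes its speed limit or range.

## Working session

There is one attempt and no reset: what is moved stays moved. The work goes in short steps, each a Python script; the robot and the scene stay as the last script left them, time stands still between calls to the robot, and variables do not carry over. Pictures are saved under pics/ and viewed, at most 14 in all, crops included, and the job is handed in when it is done.

```bash
mkdir -p pics; ls
python3 - <<'E'
from bench import bot
import cv2,numpy as np
for n in("scene","side","wrist"):
    p,d=bot.snapshot(n); i=bot.camera_info(n)
    cv2.imwrite(f"pics/{n}0.png",p[:,:,::-1]); print(n,i, (d>0).mean())
    for t in "tape punch spacer big_nut pad_tape pad_punch pad_spacer pad_nut brass_bolt small_nut".split():
        print(t,[(round(r["conf"],2),[int(v) for v in r["box"]],int(r["mask"].sum())) for r in bot.trace(n,t)][:3])
print(bot.read_t())
E
```

```text
pics
scene {'mtx': array([[506.19564576,   0.        , 278.83937261],
       [  0.        , 506.19564576, 211.34464917],
       [  0.        ,   0.        ,   1.        ]]), 'k1': -0.026462586000845868, 'R': array([[ 0.52798652, -0.84904786,  0.01865352],
       [-0.62518025, -0.40345126, -0.66811431],
       [ 0.57478682,  0.34109354, -0.74382479]]), 't': array([-0.18785611,  0.3911342 ,  0.79597279])} 0.9958971088435374
tape [(0.74, [384, 225, 415, 261], 697)]
punch [(0.46, [190, 199, 217, 226], 163)]
spacer [(0.87, [348, 204, 363, 230], 311)]
big_nut [(0.49, [235, 223, 251, 237], 207)]
pad_tape [(0.59, [252, 223, 310, 276], 1520)]
pad_punch [(0.57, [294, 245, 351, 301], 1658)]
pad_spacer [(0.63, [346, 263, 400, 326], 1891)]
pad_nut [(0.83, [147, 169, 198, 214], 1091), (0.29, [188, 197, 218, 228], 186)]
brass_bolt [(0.44, [306, 196, 313, 214], 54)]
small_nut [(0.57, [247, 179, 255, 186], 44)]
side {'mtx': array([[487.45369477,   0.        , 282.52541848],
       [  0.        , 487.45369477, 209.37152536],
       [  0.        ,   0.        ,   1.        ]]), 'k1': -0.109918120354731
[... 656 characters left out ...]
, [283, 317, 365, 358], 2934)]
brass_bolt [(0.18, [246, 152, 261, 182], 380)]
small_nut []
wrist {'mtx': array([[320.34395195,   0.        , 277.19713957],
       [  0.        , 320.34395195, 213.91167088],
       [  0.        ,   0.        ,   1.        ]]), 'k1': -0.05747754022526679, 'R': array([[ 3.17455065e-01,  9.48273302e-01, -1.62477029e-04],
       [ 9.16957426e-01, -3.06927718e-01,  2.54920488e-01],
       [ 2.41684424e-01, -8.10747845e-02, -9.66962005e-01]]), 't': array([-0.57572264, -0.02862072,  0.38892011])} 0.9958418367346938
tape [(0.31, [187, 369, 245, 402], 1109)]
punch []
spacer []
big_nut []
pad_tape []
pad_punch []
pad_spacer []
pad_nut []
brass_bolt []
small_nut []
1.65
```

Run:
```python
import cv2
a=cv2.imread("pics/scene0.png")[150:350,120:440]
cv2.imwrite("pics/sc.png",cv2.resize(a,(800,500),interpolation=2))
a=cv2.imread("pics/side0.png")[110:370,200:440]
cv2.imwrite("pics/sd.png",cv2.resize(a,(552,598),interpolation=2))
```

```text
(no output)
```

View pics/sc.png

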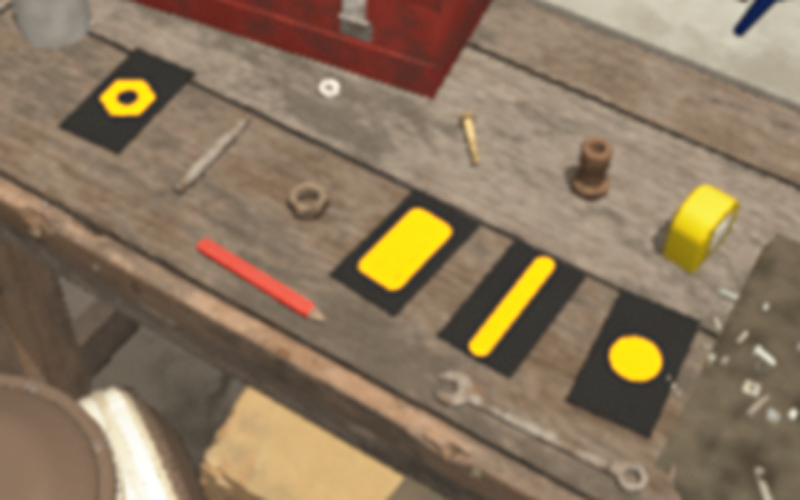

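View pics/sd.png

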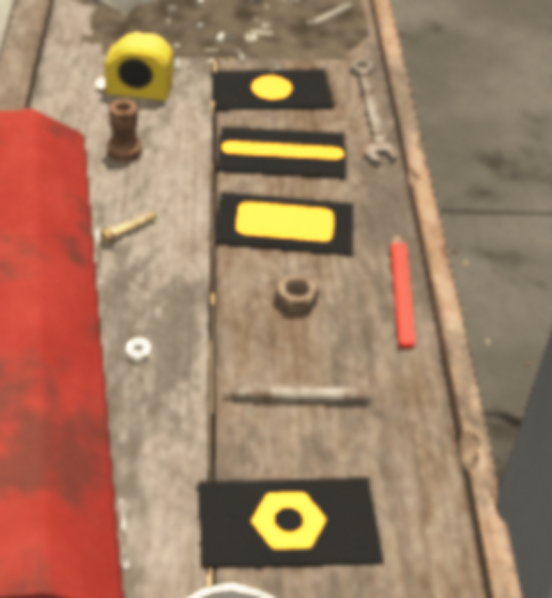

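The scene view shows all four pads, and they match the task. The crop positions are nut (128,97), tape (405,248), punch (512,308) and spacer (635,358). The objects lie apart from each other, and the networks' boxes agree with the picture. Next I turn these into world positions.

```bash
cat > h.py <<'E'
from bench import bot
import cv2,numpy as np
from scipy import ndimage
def rays(i,uv):
    n=(np.asarray(uv,float)-i["mtx"][:2,2])/i["mtx"][0,0]; s=n.copy()
    for _ in range(8): s=n/(1+i["k1"]*(s**2).sum(1,keepdims=True))
    return np.c_[s,np.ones(len(s))]
def cloud(i,mask,d):
    v,u=np.nonzero(mask&(d>0)); r=rays(i,np.c_[u,v])*d[v,u,None]
    return (r-i["t"])@i["R"]
def onplane(i,uv,z):
    r=rays(i,uv)@i["R"]; c=-i["R"].T@i["t"]
    return c+r*((z-c[2])/r[:,2])[:,None]
def yellow(p,mask=None):
    h=cv2.cvtColor(p,cv2.COLOR_RGB2HSV)
    return (h[...,0]>18)&(h[...,0]<35)&(h[...,1]>190)&(h[...,2]>140)
def rect(P):
    (c,(w,h),a)=cv2.minAreaRect((P[:,:2]*1000).astype(np.float32))
    if w<h: w,h,a=h,w,a+90
    return np.round(c,1),round(w,1),round(h,1),round((a+90)%180-90,1)  # mm, deg of long side
def marks(i,p):
    l,n=ndimage.label(yellow(p)); out=[]
    for k in range(1,n+1):
        v,u=np.nonzero(l==k)
        if len(v)<100: continue
        out.append((len(v),)+rect(onplane(i,np.c_[u,v],.004)))
    return out
E
python3 - <<'E'
from h import *
for n in("scene","side"):
    p,d=bot.snapshot(n); i=bot.camera_info(n)
    print(n); [print(" mark",m) for m in marks(i,p)]
    for t in "tape punch spacer big_nut pad_tape pad_punch pad_spacer pad_nut brass_bolt small_nut".split():
        for r in bot.trace(n,t)[:1]:
            P=cloud(i,r["mask"],d); print(t,round(r["conf"],2),rect(P),np.round(np.percentile(P[:,2],[2,50,98])*1e3,1))
E
```

```text
scene
 mark (208, array([468.6, 370.3]), 49.6, 42.8, -57.1)
 mark (241, array([ 602. , -143.2]), 67.9, 33.7, 10.0)
 mark (672, array([458.2,  56.6]), 87.4, 44.8, -7.0)
 mark (415, array([455.4, -48.6]), 117.1, 18.6, -3.2)
 mark (305, array([ 462.7, -156.4]), 42.3, 39.9, -11.7)
tape 0.72 (array([ 616. , -146.2]), 108.4, 50.4, 1.3) [ 3.6 47.5 61.3]
punch 0.56 (array([452.1, 258. ]), 102.5, 13.5, 2.2) [ 2.2  9.2 12.8]
spacer 0.57 (array([616.2, -41.4]), 55.9, 31.3, 20.9) [ 3.4 35.5 55. ]
big_nut 0.64 (array([451.2, 154.8]), 35.7, 32.6, 46.5) [ 1.5 13.6 17.7]
pad_tape 0.77 (array([459.7,  57.4]), 129.5, 73.8, -5.3) [0.1 3.7 7.2]
pad_punch 0.91 (array([457.2, -48.5]), 129.3, 71.6, -2.6) [0.  3.7 7.1]
pad_nut 0.71 (array([470.7, 370. ]), 129.2, 71.4, 3.6) [-0.4  3.2  6.5]
brass_bolt 0.61 (array([600.2,  77.6]), 74.1, 14.8, 32.1) [-2.5  8.4 15.7]
small_nut 0.63 (array([577. , 217.6]), 21.4, 16.5, 48.6) [-2.   6.9 10.8]
side
tape 0.73 (array([ 606.7, -146.4]), 78.6, 38.5, -10.9) [ 3.7 37.  61.4]
punch 0.55 (array([458.1, 257.6]), 110.7, 24.0, -0.1) [-1.   8.9 13. ]
spacer 0.9 (array([610. , -56.2]), 70.2, 33.5, -85.6) [ 1.1 28.4 54.5]
big_nut 0.57 (array([455.2, 150. ]), 48.7, 37.7, -73.2) [-0.1 13.  17.9]
pad_punch 0.63 (array([456.8, -45.9]), 121.6, 74.9, -1.2) [1.  4.  6.3]
pad_spacer 0.91 (array([ 463.6, -155. ]), 122.2, 79.4, 2.4) [0.1 4.2 6.9]
pad_nut 0.6 (array([469.7, 363.6]), 121.9, 90.0, 2.6) [1.9 4.4 6.7]
brass_bolt 0.55 (array([ 600.2, -185.6]), 119.0, 76.8, 82.0) [ 0.6 36.  61.2]
small_nut 0.75 (array([ 606.2, -145.9]), 77.4, 37.4, -9.9) [ 3.8 37.1 61.4]
```

```bash
cat >> h.py <<'E'
def top(P,z,dz): return P[np.abs(P[:,2]-z)<dz]
E
python3 - <<'E'
from h import *
print(bot.read_tcp_pos(),bot.read_ee_rot())
k=0
for x,y in((.46,.30),(.46,.02),(.54,-.1)):
    bot.movep([x,y,.24],[np.pi,0,0]); bot.hold(.2)
    i=bot.camera_info("wrist"); p,d=bot.snapshot("wrist"); cv2.imwrite(f"pics/w{k}.png",p[:,:,::-1]); np.savez(f"w{k}",p=p,d=d,**i); k+=1
    print(k); [print(" mark",m) for m in marks(i,p)]
    for t in "tape punch spacer big_nut".split():
        for r in bot.trace("wrist",t)[:1]:
            P=cloud(i,r["mask"],d); z=P[:,2]
            print(t,round(r["conf"],2),r["box"],rect(P),np.round(np.percentile(z,[2,50,98])*1e3,1))
            z1={"tape":.06,"punch":.009,"spacer":.054,"big_nut":.016}[t]
            Q=top(P,z1,.005)
            if len(Q)>8: print("   top",len(Q),rect(Q))
print(bot.read_t(),bot.read_joint_positions(),bot.read_ee_rot())
E
python3 -c "
import cv2,numpy as np
cv2.imwrite('pics/w01.png',np.hstack([cv2.resize(cv2.imread(f'pics/w{k}.png'),(400,300)) for k in (0,1)]))"
```

```text
[0.18241349 0.54527544 0.23159134] [-3.14156210e+00 -5.89608576e-07  2.81877220e+00]
1
punch 0.78 [305.5, 149.5, 318.3, 236.5] (array([456.5, 259.8]), 106.4, 12.9, -0.1) [-1.7  8.8 10.9]
   top 702 (array([456.5, 260.1]), 106.3, 11.2, 1.1)
spacer 0.77 [549.4, 57.9, 560.0, 86.2] (array([605.1, -30.5]), 30.5, 11.3, 8.8) [-0.9  4.9 10.5]
big_nut 0.8 [380.6, 181.0, 410.7, 213.8] (array([452.3, 156. ]), 35.7, 32.3, 1.4) [-0.9 13.8 15.9]
   top 399 (array([453. , 155.3]), 34.4, 31.1, 64.5)
2
tape 0.6 [408.9, 30.0, 468.5, 105.7] (array([ 603.3, -164.3]), 80.4, 67.3, -8.4) [ 3.5 49.6 59.4]
   top 1211 (array([ 595.1, -148. ]), 40.4, 34.5, -8.3)
punch 0.63 [80.9, 149.9, 97.5, 235.9] (array([457.2, 262.2]), 108.3, 17.9, -1.2) [ 2.5  8.5 11.1]
   top 700 (array([457.2, 259.4]), 108.4, 12.2, -0.5)
spacer 0.66 [318.0, 38.0, 356.9, 83.3] (array([606.2, -46.9]), 42.5, 31.9, -88.9) [ 2.7 44.8 53.3]
   top 478 (array([606.8, -42.9]), 27.0, 25.5, -45.2)
big_nut 0.97 [155.4, 182.6, 182.4, 210.2] (array([453.2, 154.3]), 32.9, 30.7, 61.8) [-1.4 13.8 16. ]
   top 396 (array([453.2, 154.3]), 32.8, 30.7, 61.8)
3
tape 0.66 [303.3, 100.8, 345.8, 174.3] (array([ 602.7, -155. ]), 84.1, 46.1, -8.1) [ 3.4 54.5 59.5]
   top 1107 (array([ 595. , -148.4]), 40.1, 32.9, -8.2)
punch 0.29 [131.5, 208.4, 186.9, 276.4] (array([468.2,  56.8]), 102.5, 69.2, -6.1) [1.  2.7 4.4]
   top 176 (array([472.6,  58.7]), 86.3, 61.2, -15.5)
spacer 0.87 [209.9, 122.3, 245.0, 150.9] (array([607.3, -45.1]), 33.1, 29.8, -0.6) [ 4.7 50.7 53.3]
   top 396 (array([606.8, -43.1]), 26.7, 25.8, -46.7)
big_nut 0.57 [211.1, 120.8, 245.9, 149.7] (array([607.3, -45.1]), 33.1, 29.9, -0.6) [-1.2 50.4 53.3]
   top 88 (array([607.3, -46.4]), 27.5, 21.1, 21.3)
7.6667 [-4.02481000e-01  8.50154071e-02  1.66019779e+00  2.83887274e-05
  1.39610704e+00  1.16767091e+00] [ 3.14151150e+00 -2.61545253e-04  6.39496413e-04]
```

View pics/w01.png

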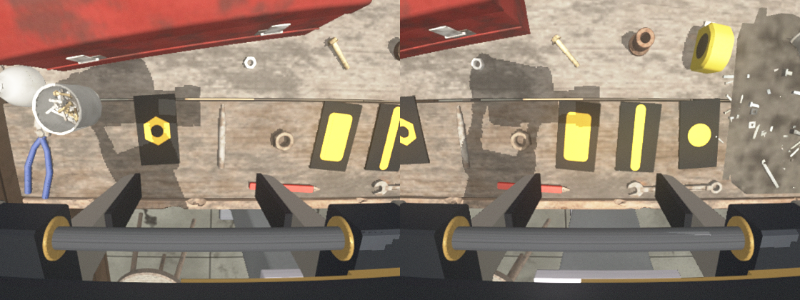

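View pics/w2.png

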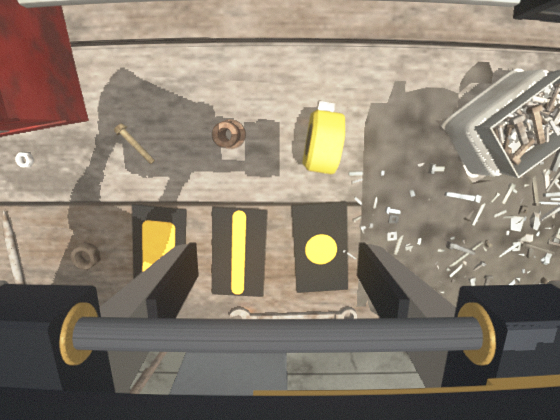

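The wrist views show the four objects and pads clear of each other. The tape's tongue points away from the robot, at (326,106) in the last picture. I'll now get the marks from the saved pictures, plus the spacer profile and the tray height.

```bash
sed -i 's/>190)&(h\[...,2\]>140/>110)\&(h[...,2]>110/' h.py
python3 - <<'E'
from h import *
for k in range(3):
    f=np.load(f"w{k}.npz"); print(k); [print(m) for m in marks(f,f["p"])]
f=np.load("w2.npz"); d=f["d"]; P=cloud(f,d>0,d)
b=P[(P[:,0]>.5)&(P[:,0]<.7)&(P[:,1]<-.2)&(P[:,1]>-.3)]
for y in np.arange(-.3,-.2,.02): q=b[abs(b[:,1]-y)<.01]; print(round(y,2),q[:,2].max())
p,d=bot.snapshot("side"); i=bot.camera_info("side"); P=cloud(i,d>0,d)
c=np.array([.607,-.0435]);s=P[(np.linalg.norm(P[:,:2]-c,axis=1)<.022)&(P[:,2]>.003)]
for z in np.arange(.005,.056,.005): q=s[abs(s[:,2]-z)<.0025]; print(round(z,3),len(q),np.ptp(q[:,0]) if len(q) else 0, (q[:,0].max()+q[:,0].min())/2 if len(q) else 0)
a=np.deg2rad(-8.2);e=np.array([np.cos(a),np.sin(a)])
s=P[(np.linalg.norm(P[:,:2]-[.602,-.148],axis=1)<.055)&(P[:,2]>.006)]
for z in np.arange(.01,.065,.01): q=s[abs(s[:,2]-z)<.005]; r=(q[:,:2]-[.602,-.148])@e; print("tape",round(z,3),len(q),r.min(),r.max())
E
```

```text
0
(1091, array([455.7, -46. ]), 116.2, 18.7, -3.3)
(2247, array([457.6,  58.7]), 86.3, 45.0, -5.6)
(954, array([468.2, 371.6]), 49.4, 45.4, -0.2)
(1028, array([249.6, 590.9]), 114.9, 47.5, -18.1)
(1008, array([249.7,  10.9]), 114.9, 48.4, 17.9)
(1755, array([158.7,  95.3]), 483.8, 22.7, -89.9)
1
(2054, array([ 602.8, -161.9]), 76.4, 59.8, -8.5)
(1134, array([455.2, -46.7]), 117.2, 18.6, -3.0)
(2443, array([457.7,  57.8]), 86.4, 44.8, -5.7)
(515, array([466.6, 362. ]), 48.8, 30.4, -12.3)
(875, array([ 462.5, -153.7]), 41.5, 40.8, 48.7)
(1034, array([249.8, 311.3]), 113.9, 47.5, -18.0)
(1030, array([ 250.3, -268.6]), 114.9, 48.2, 18.0)
(1584, array([ 159.4, -209.8]), 432.6, 22.9, -89.8)
2
(1248, array([ 597.5, -153.8]), 71.4, 44.0, -8.7)
(1142, array([456. , -47.1]), 117.2, 18.3, -3.2)
(1275, array([464.2,  56.4]), 72.8, 43.2, -6.4)
(793, array([ 462.2, -154.6]), 41.5, 41.4, -90.0)
(1023, array([329.4, 191.7]), 114.4, 47.4, -18.0)
(1031, array([ 329.7, -388.3]), 115.0, 48.3, 18.2)
(1762, array([ 238.4, -304.7]), 482.5, 22.7, -89.8)
-0.3 0.0340067342180238
-0.28 0.02401697354293343
-0.2
[... 237 characters left out ...]
9099790705 0.608315343779261
0.025 23 0.022319599250577582 0.6094352233660104
0.03 18 0.02213777840023423 0.6092098499976866
0.035 19 0.023688364723932653 0.6077463956824085
0.04 26 0.02599271277378523 0.6089398333606297
0.045 25 0.02587137894318814 0.6087986801528643
0.05 48 0.02596198127067595 0.6086032908877808
0.055 48 0.02609110596903441 0.6086420159939065
tape 0.01 106 -0.03512126087102898 0.04238641788804403
tape 0.02 103 -0.035027378468907876 0.031794616221376706
tape 0.03 109 -0.03495294749250789 0.03109322124631782
tape 0.04 121 -0.03443635759010081 0.030772828791333393
tape 0.05 142 -0.033016032740286624 0.026742313572824403
tape 0.06 149 -0.026856788101678474 0.017449727731819145
```

```bash
cat >> h.py <<'E'
Z=.15
def go(xy,z,yaw): bot.movep([*xy,z],[np.pi,0,np.deg2rad(yaw)])
def pick(xy,yaw,z,opening):
    bot.set_gripper(opening); go(xy,Z,yaw)
    bot.movel([*xy,z],feed=.15); bot.hold(.2); bot.set_gripper(0.0)
    print("grip",bot.read_grip_width(),bot.read_grip_force(),bot.read_contact_force())
    bot.movel([*xy,Z],feed=.2); print("lifted",bot.read_grip_width(),bot.read_grip_force())
def place(xy,yaw,z,opening):
    go(xy,Z,yaw); bot.movel([*xy,z+.02],feed=.2); bot.movel([*xy,z],feed=.05); bot.hold(.2)
    print("at",bot.read_tcp_pos(),bot.read_contact_force()); bot.set_gripper(opening); bot.hold(.2)
    bot.movel([*xy,Z],feed=.2); print("t",bot.read_t())
E
python3 - <<'E'
from h import *
pick((.599,-.148),-8.3,.032,.06)
place((.4517,.0586),-5.7,.0365,.06)
go((.42,.154),.16,0); bot.hold(.2)
i=bot.camera_info("wrist"); p,d=bot.snapshot("wrist"); cv2.imwrite("pics/w3.png",p[:,:,::-1])
for t,z1 in(("punch",.009),("big_nut",.016),("tape",.064)):
    for r in bot.trace("wrist",t)[:1]:
        P=cloud(i,r["mask"],d); Q=top(P,z1,.005); print(t,r["conf"],rect(P),len(Q),rect(Q))
        if t=="big_nut":
            w=lambda a:np.ptp(Q[:,:2]@[np.cos(a),np.sin(a)])*1e3
            print([(a,*np.round([w(np.deg2rad(a+b)) for b in(0,60,120)],1)) for a in range(-30,30,6)])
E
```

```text
grip 0.03392866043227689 30.000041658058763 [-0.4380963  -0.21166647  0.44673424]
lifted 0.033937847320779146 29.999505216255784
at [0.45163024 0.05861715 0.03644831] [-0.49977533  0.01852468 -2.19599156]
t 15.1083
punch 0.58 (array([457.9, 261. ]), 110.4, 15.1, 1.1) 1227 (array([458. , 259.6]), 110.4, 12.2, 1.0)
big_nut 0.92 (array([453. , 154.7]), 34.5, 31.1, 65.3) 662 (array([452.9, 154.7]), 34.5, 31.1, 66.0)
[(-30, np.float64(32.2), np.float64(32.1), np.float64(31.7)), (-24, np.float64(31.1), np.float64(31.7), np.float64(31.6)), (-18, np.float64(32.4), np.float64(32.7), np.float64(32.4)), (-12, np.float64(33.5), np.float64(33.4), np.float64(33.3)), (-6, np.float64(34.3), np.float64(34.1), np.float64(34.1)), (0, np.float64(34.8), np.float64(34.5), np.float64(34.5)), (6, np.float64(35.0), np.float64(34.5), np.float64(34.7)), (12, np.float64(34.8), np.float64(34.1), np.float64(34.5)), (18, np.float64(34.2), np.float64(33.7), np.float64(34.1)), (24, np.float64(33.3), np.float64(32.8), np.float64(33.3))]
tape 0.81 (array([451.9,  45.7]), 89.6, 63.6, -4.4) 1761 (array([449. ,  59.8]), 39.6, 33.9, -5.2)
```

View pics/w3.png

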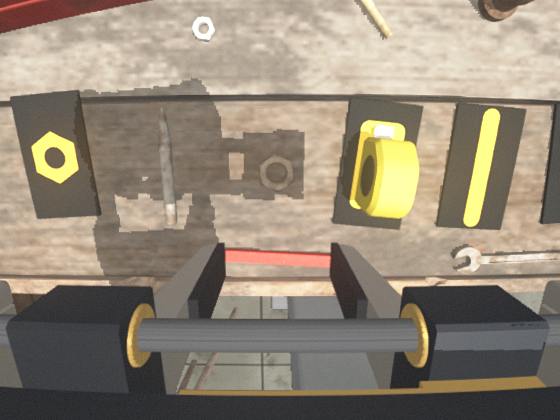

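The tape stands on its pad at (385,175), with its tongue towards the far end of the mark. The nut's flats call for a tool yaw of about 5°. Next are the nut, punch and spacer.

Run:
```python
from h import *
print([bot.ik([*a],[np.pi,0,0]) is not None for a in((.4684,.371,.024),(.6075,-.0435,.042),(.607,-.0435,.15))])
pick((.453,.1545),5,.0205,.06)
place((.4684,.371),3,.0255,.06)
pick((.4575,.2597),1,.0195,.04)
place((.4557,-.047),-3.1,.0245,.04)
pick((.6072,-.0435),0,.042,.06)
place((.4624,-.1546),0,.0468,.05)
for n,(x,y) in enumerate(((.42,.25),(.40,-.05))):
    go((x,y),.24,0); bot.hold(.2); i=bot.camera_info("wrist"); p,d=bot.snapshot("wrist"); cv2.imwrite(f"pics/f{n}.png",p[:,:,::-1])
    for t,z1 in(("punch",.014),("big_nut",.02),("tape",.064),("spacer",.058)):
        for r in bot.trace("wrist",t)[:1]:
            P=cloud(i,r["mask"],d); Q=top(P,z1,.005); print(t,r["conf"],rect(P),len(Q),rect(Q) if len(Q)>5 else "")
print(bot.read_t())
cv2.imwrite("pics/f.png",np.hstack([cv2.resize(cv2.imread(f"pics/f{k}.png"),(400,300)) for k in (0,1)]))
```

```text
[True, True, True]
grip 0.031360266855044235 30.000113903079182 [-0.2217233  -0.47929721 -0.20384353]
lifted 0.03189492404447289 29.999696798622608
at [0.46837048 0.3710141  0.02549783] [-0.02557743 -0.55830427 -0.56514404]
t 22.8833
grip 0.011435704301769939 29.993111193180084 [-0.26148401 -0.1884164   0.37576091]
lifted 0.010824710354819958 29.990874230861664
at [ 0.45577771 -0.04705418  0.02461128] [-0.55953516  0.93295328 -0.82754716]
t 30.6167
grip 0.029051376850259727 29.869924139493378 [ 0.63109297 -0.2390122   0.09539009]
lifted 0.02892970620457282 29.793970225582598
at [ 0.46243281 -0.15466294  0.04690735] [ 0.4982112  -0.2402429  -2.05333628]
t 37.525
big_nut 0.63 (array([468.2, 370.4]), 33.3, 31.7, -52.0) 444 (array([468.5, 370.4]), 33.4, 31.1, 59.7)
tape 0.58 (array([452.5,  43.5]), 85.4, 68.3, -4.6) 1003 (array([448.3,  59.9]), 40.1, 33.2, -7.6)
punch 0.91 (array([456.3, -46.8]), 109.1, 11.5, -2.8) 807 (array([456.2, -46.8]), 108.9, 11.3, -3.1)
big_nut 0.23 (array([593.8,  70.3]), 52.7, 10.9, 43.2) 0 
tape 0.74 (array([454.6,  68.7]), 84.5, 57.9, -5.6) 1099 (array([448.2,  58.4]), 40.1, 32.5, -4.7)
spacer 0.83 (array([ 462.5, -151.2]), 34.0, 30.2, -0.1) 410 (array([ 462.4, -153.3]), 26.5, 25.9, 1.0)
41.1167
```

View pics/f.png

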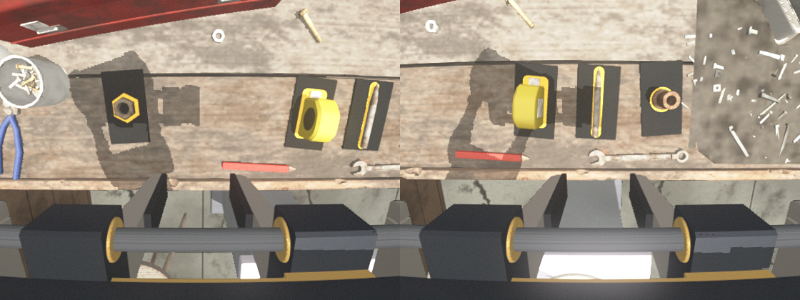

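All four sit on their marks, within about 3 mm by the close-up depth: nut (125,107), tape (320,120), punch (598,100) and spacer (664,98). The bolt and the small nut are undisturbed.

```bash
python3 -c "
from bench import bot
print(bot.job_done())"
```

```text
the job is handed in; nothing more can be done
None
```

I put the tape measure, punch, spacer and big nut on their matching pads, each within about 3 mm of its mark, left the bolt and small nut alone, and handed the job in after about 41 s; no verdict came back.

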